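Load a bead tub into the ramp rack

ROBOT

A 6-joint arm with a two-finger parallel gripper is mounted at the origin on the work surface. World frame = base frame: x ahead of the robot, y to its left, z up, the work surface at z = 0. Lengths are in m, angles in rad, forces in N, time in s.
With the tool pointing down it reaches from about 0.275 to 0.875 m from the base axis. Payload 12.5 kg.
Tool frame: the origin (TCP) lies at the very end of the fingers, on their centre line; the grasp point (between the pads) lies 19 mm behind it; z points along the fingers, y is the line along which they close (so a half turn about z gives the same grasp; the last joint's range is limited). The gripper opens to 85 mm and grips with 20 to 120 N. Pads are 22 mm wide; open, the fingers measure 114 mm over their backs; the gripper's body (76 mm by 85 mm) begins 54 mm behind the grasp point. The pads swing forward as they close: fully open they stand 13 mm farther back than shut.
Start: joints at [1.172, 0.351, 1.652, -0, 1.139, -0.085], TCP at [0.17, 0.523, 0.231] pointing down, gripper open.
Joint ranges: [-2.75, 2.75], [-0.79, 2.1], [0.01, 2.65], [-1.57, 4.71], [0.07, 3.14], [-2.87, 2.87]. Speed limits (rad/s): [2.22, 2.22, 2.79, 3.14, 3.14, 3.14].

INTERFACE

Orientations are given as a 3x3 rotation matrix whose columns are the frame's x, y, z axes.
In Python, from bench import manip gives the robot as it stands. Calls block until the motion is done:
- manip.move_ptp(position, orientation): joint-space move of the TCP to a pose.
- manip.move_l(position, attitude=None, max_speed=0.15): straight line of the TCP; attitude=None keeps the orientation; max_speed is the mean speed in m/s.
- manip.move_j(angles): joint-space move.
- manip.set_gripper(opening, effort=None): opening from 0.0 (shut) to 1.0 (fully open); effort is the grip in N (None keeps the last); returns when the fingers have stopped.
- manip.dwell(seconds).
- manip.inverse_kinematics(position, orientation): joint angles nearest the present ones, or None.
- manip.grab_frame(name): name is "scene" or "top" or "wrist"; returns (picture, depth): 480x640x3 uint8, red, green, blue; 480x640 float32, m along the optical axis (not along the pixel's ray), 0 where there is no reading.
- manip.get_calibration(name): a dict with "camera_matrix" (3x3 intrinsics, pixels), "k1" (the pictures are not rectified: a ray, as slopes to the right and down, at radius r is drawn at 1 + k1 r^2 times it, then the intrinsics apply), "R" (3x3) and "t" (3): a world point X has camera coordinates R X + t. Camera axes: x right, y down, z forward; pixel columns grow to the right and rows downward; lengths in m; the calibration is good to about 2 mm. A picture is of the moment at which its call begins: read the wrist's pose just before it. get_calibration takes no time and is no camera call; for the wrist camera it gives the pose at the moment of the call.
A pose or a line that the arm cannot do raises manip.Unreachable and nothing moves.
- manip.sign_off(): hands the job in; it is judged then, once.
Trained networks look in the newest picture that a camera, given by its name, has taken for a name from the list of things; names that differ only in an ending like _2 or _b are one class to them, and where a whole thing is asked for, a point or a joint stands for the part that bears it (a point fixed in the world has none). Each returns a list of dicts, best first, with "confidence" (0 to 1); they miss things now and then, are a little off and sometimes report something else, mostly with a low value. They report only what shows in the picture. A call takes as long as a camera call.
- manip.look_for(camera, name): "at" ([x, y, z] in m, in world coordinates, good to about 4 mm: the middle of the surface that is visible of it).
Readings, each from a call of its own:
- manip.current_time(): time.
- manip.current_qpos(): joint angles.
- manip.current_joint_vel(): joint speeds.
- manip.current_joint_torque(): joint torques, N m.
- manip.current_ee_pos(): TCP position.
- manip.current_tcp_rot(): TCP orientation.
- manip.current_force(): force on the tool from outside, world axes, zero at the start.
- manip.current_ft_torque(): the same for the moment, N m.
- manip.current_grip_width(): opening from 0.0 (shut) to 1.0 (fully open).
- manip.current_grip_force(): force on a finger pad.
Only numpy, scipy, OpenCV 4.12 (cv2) and the standard library are available. Lean on these libraries where they do the work, as an engineer would, in place of code of your own. Each camera call takes 0.05 s, during which the arm holds its last target. There are 200 camera calls.

TASK

Take the lidded bead tub by the bar handle on its lid, set it flat on the table at the foot of the rack's ramp, between the flared guide rails with one end facing the ramp, and let go. Then, with the closed fingers against its other end, gently push (never over 22 N) the tub up the ramp, sliding it and not lifting it, until its trailing bottom edge drops behind the lip at the top and it sits flat in the pocket against the sprung pad; back off and leave the spool, jar and sorting tray where they are.

Things in the scene. Friction and masses are not known exactly. Their poses are not given: they have to be found in the camera images.
- tub: loose closed grey plastic box with white lid, 90 mm long (x), 80 wide (y), 50 high; on the lid's middle a white bar handle 50 long (x), 12 thick (y), rising 30 above the lid (top 80 above the underside). Origin: centre of its underside, z up. Both ends alike. 0.4 to 0.75 kg. Starts on the table to the robot's right of the rack.
- rack: fixed wooden tub rack. Origin: on the table, middle of the ramp's foot; x points up the ramp (level), y across, z up. Ramp rises to 24 mm at x=105, then a level top 1 to 2 mm lower to the lip. Side rails: inner faces at y=+-43 (3 mm play each side of the tub), 12 thick, 36 high, x=-30 to 300; from x=-30 back to -103 they flare outwards by 17 degrees.
- foot_spot (a point): on the rack, fixed to it: the spot on the table between the flared rails, 56 mm before the ramp's foot (rack x=-56), where the tub's centre goes before the push. Its axes are the rack's. A tub standing here has 11 mm to go to the ramp's foot.
- ramp_top (a point): on the rack: middle of the ramp's upper edge, rack x=105, 24 mm high, axes the rack's. From here a level top (23, then 22 mm high) runs on to the dark wooden lip, whose far edge lies at rack x=142 to 178: lip, pocket, pad and end board are one unit clamped in slots, set differently each time and not reported, so seating must be felt. Pushing up the ramp takes 2 to 8 N (friction about 0.3).
- pocket_mid (a point): on the rack, x=205, 14 mm high: pocket floor where the seated tub's centre lies on average (+-18 mm by setting). Lip 8 mm tall. A rubber pad (20 to 50 mm high) 86 mm past the lip yields 1.5 N/mm: 6 N as the tub clears the lip, rigid after 8 mm (12 N), plus 1 to 3 N friction. Push to 11-13 N, then slide the fingers ~10 mm down, as their friction can hold the tub's tail up.
- spool: a black thread spool standing on end, 36 mm diameter, 50 mm high, beside the rack; origin at the centre of its underside. Leave alone.
- jar: a glass jar with a steel cap, 56 mm diameter, 70 mm high, on the other side of the rack; origin at the centre of its underside. Leave alone.
- sorting_tray: a white open tray with small compartments, 80 by 100 mm, 16 mm high, on the table beyond the tub; origin at the centre of its underside. Leave alone.

How it is judged:
On the way:
1. the tub stands on the table at the foot of the ramp, between the flared guide rails, in line with the ramp (x of tub in the frame of rack between -0.13 and 0 m and y of tub in the frame of rack between -0.02 and 0.02 m and z of tub in the frame of rack below 0.012 m and angle between the x axis of tub and the x axis of rack, either way round below 0.25 rad), for 0.2 s.
At the end, for the whole second after the job is handed in: the tub lies flat on the pocket floor behind the lip: its centre 182 to 232 mm up from the ramp's foot, its underside within 2.5 to 3 mm of the 14 mm floor height, tilted less than 2.5 degrees, in line with the rack, at rest and released (x of tub in the frame of rack between 0.182 and 0.232 m and z of tub in the frame of rack between 0.011 and 0.0165 m and angle between tub's own z axis and vertical below 0.045 rad and linear speed of tub below 0.01 m/s and angle between the x axis of tub and the x axis of rack, either way round below 0.1 rad); the robot touches nothing.
It fails at once if the tub is pushed, pulled or gripped with more than 22 N by the fingers once its centre is past the ramp's foot (x of tub in the frame of rack above 0 m and y of tub in the frame of rack between -0.06 and 0.06 m and contact force between the fingers and tub above 22 N).
It fails at once if the tub is lifted over the upper ramp instead of slid (centre of its underside more than 40 mm above the table there) (x of tub in the frame of rack above 0.03 m and z of tub in the frame of rack above 0.04 m).
It fails at once if the spool is moved more than 15 mm (distance of spool from where it was at the start of the episode above 0.015 m).
It fails at once if the jar is moved more than 15 mm (distance of jar from where it was at the start of the episode above 0.015 m).
It fails at once if the sorting tray is moved more than 15 mm (distance of sorting_tray from where it was at the start of the episode above 0.015 m).
It also fails if it takes over 72 s, if anything falls off the work surface, if the arm or the gripper's body presses on something with over 40 N, if the wrist force passes 120 N, or if a joint passes its speed limit or range.

## Working session

There is one attempt and no reset: what is moved stays moved. The work goes in short steps, each a Python script; the robot and the scene stay as the last script left them, time stands still between calls to the robot, and variables do not carry over. Pictures are saved under pics/ and viewed, at most 10 in all, crops included, and the job is handed in when it is done.

```bash
ls; mkdir -p pics; python3 - <<'E'
from bench import manip
import cv2,numpy as np
ims=[]
for c in ("scene","top"):
    p,d=manip.grab_frame(c); cv2.imwrite(f"pics/{c}0.png",p[:,:,::-1]); np.save(f"{c}0.npy",d)
    for n in ("tub","rack","foot_spot","ramp_top","pocket_mid","spool","jar","sorting_tray"):
        print(c,n,[(np.round(r["at"],3).tolist(),round(r["confidence"],2)) for r in manip.look_for(c,n)[:2]])
    k=manip.get_calibration(c); print(k)
print(manip.current_time(), manip.current_tcp_rot().round(2) if hasattr(manip.current_tcp_rot(),'round') else manip.current_tcp_rot())
E
```

```text
pics
scene tub [([0.465, -0.33, 0.048], 0.87)]
scene rack [([0.582, 0.08, 0.026], 0.86)]
scene foot_spot [([0.579, 0.077, 0.021], 0.72)]
scene ramp_top [([0.58, 0.076, 0.019], 0.87)]
scene pocket_mid [([0.581, 0.079, 0.022], 0.72)]
scene spool [([0.483, -0.015, 0.048], 0.81), ([0.585, 0.076, 0.025], 0.44)]
scene jar [([0.684, -0.04, 0.069], 0.83)]
scene sorting_tray [([0.638, -0.294, 0.007], 0.72)]
{'camera_matrix': array([[481.25040217,   0.        , 323.67998144],
       [  0.        , 481.25040217, 244.30618307],
       [  0.        ,   0.        ,   1.        ]]), 'k1': 0.003890047485457209, 'R': array([[-0.20692885,  0.97819132,  0.01794987],
       [ 0.75773797,  0.17184547, -0.62952546],
       [-0.61888094, -0.11666568, -0.77677249]]), 't': array([ 0.20902301, -0.37326502,  1.12481544])}
top tub [([0.45, -0.338, 0.05], 0.68), ([0.575, 0.078, 0.02], 0.46)]
top rack [([0.576, 0.078, 0.022], 0.91)]
top foot_spot [([0.577, 0.078, 0.023], 0.68)]
top ramp_top [([0.574, 0.076, 0.023], 0.79)]
top pocket_mid [([0.575, 0.074, 0.024], 0.56)]
top spool [([0.475, -0.018, 0.053], 0.65)]
top jar [([0.662, -0.038, 0.066], 0.87)]
top sorting_tray [([0.636, -0.294, 0.003], 0.8)]
{'camera_matrix': array([[535.18362045,   0.        , 313.76268791],
       [  0.        , 535.18362045, 241.85769361],
       [  0.        ,   0.        ,   1.        ]]), 'k1': -0.14516523546945548, 'R': array([[-0.01540568, -0.99985256,  0.00758492],
       [-0.98483444,  0.01386233, -0.1729421 ],
       [ 0.17281145, -0.01013418, -0.98490279]]), 't': array([-0.06151896,  0.5675231 ,  1.05402023])}
0.9 [[-0.95  0.31 -0.  ]
 [ 0.31  0.95 -0.  ]
 [ 0.   -0.   -1.  ]]
```

View pics/top0.png

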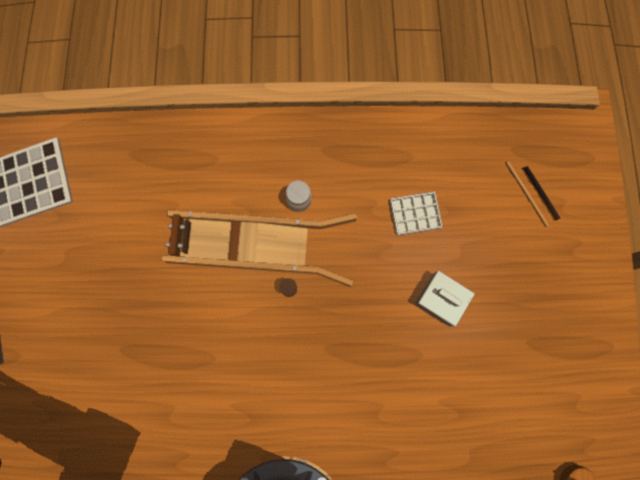

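View pics/scene0.png

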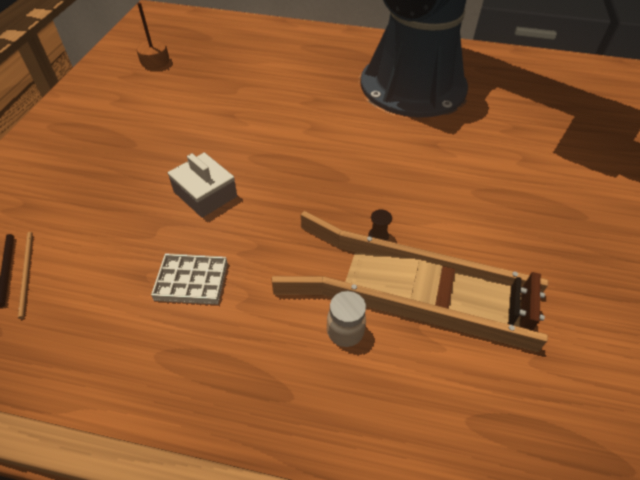

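The top view shows the rack with the ramp rising leftward (world +y): foot at about (308,245), lip at about (235,240). The tub is at (446,298), turned about 35°. In the scene view the jar stands close to the rail on the far side and the spool on the near side. Next I'll look closer with the wrist camera.

```bash
cat > h.py <<'E'
from bench import manip
import cv2, numpy as np
def cloud(name, save=None):
    """world points (480,640,3) with nan where no depth, and rgb"""
    k=manip.get_calibration(name); p,d=manip.grab_frame(name)
    if save: cv2.imwrite(f"pics/{save}.png",p[:,:,::-1])
    u,v=np.meshgrid(np.arange(640.),np.arange(480.))
    s=cv2.undistortPoints(np.stack([u,v],-1).reshape(-1,1,2),k["camera_matrix"],np.array([k["k1"],0,0,0.])).reshape(480,640,2)
    C=np.dstack([s*d[...,None],d]); W=(C-k["t"])@k["R"]
    W[d<=0]=np.nan
    return W,p
def down(yaw):
    """tool pointing down, tool y axis at angle yaw in world"""
    y=np.array([np.cos(yaw),np.sin(yaw),0]); z=np.array([0,0,-1.])
    return np.column_stack([np.cross(y,z),y,z])
E
python3 - <<'E'
from h import *
R=down(0.0)
manip.move_ptp([0.50,0.06,0.32],R)
k=manip.get_calibration("wrist"); print("cam pos",-k["R"].T@k["t"],"axis",k["R"][2], manip.current_qpos())
W,p=cloud("wrist","w1"); np.savez("w1.npz",W=W,p=p)
W2,p2=cloud("top"); np.savez("t1.npz",W=W2,p=p2)
for n in ("rack","ramp_top","spool","jar"): print(n,[(np.round(r["at"],3).tolist(),round(r["confidence"],2)) for r in manip.look_for("wrist",n)[:2]] if True else 0)
print(manip.current_time())
E
```

```text
cam pos [0.49965262 0.14607932 0.46226986] axis [ 0.00181937 -0.32829259 -0.94457433] [2.82176413e-02 1.84247313e-01 1.64927315e+00 1.38370645e-04
 1.30833729e+00 2.69122341e-02]
rack [([0.578, 0.111, 0.021], 0.61)]
ramp_top [([0.578, 0.108, 0.022], 0.59)]
spool [([0.585, 0.112, 0.024], 0.71)]
jar [([0.664, -0.029, 0.068], 0.85), ([0.459, -0.3, 0.027], 0.39)]
3.2667
```

View pics/w1.png

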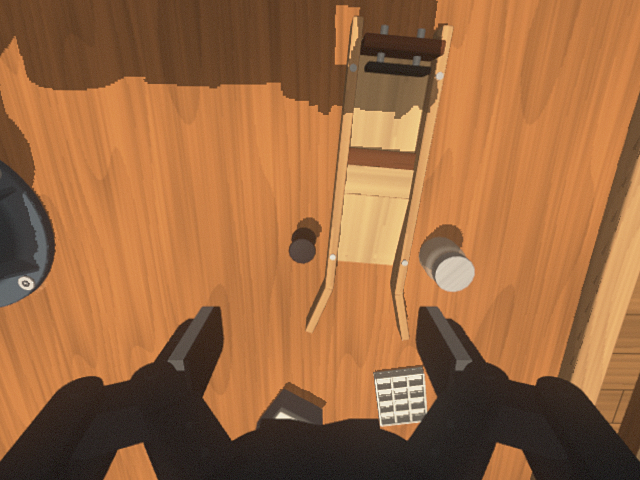

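The wrist view shows the whole rack: straight rails from (350,20)/(447,30) to (330,260)/(405,262), ramp foot at row ~262, flares below, spool at (303,245), jar at (452,268). I'll fit the rack pose from the rail-top points.

```bash
cat > fit.py <<'E'
from h import *
from scipy.optimize import least_squares
def rackfit(W):
    P=W.reshape(-1,3); P=P[np.isfinite(P).all(1)]
    P=P[(P[:,0]>.47)&(P[:,0]<.68)&(P[:,1]>-.13)&(P[:,1]<.33)]
    print("table z",np.median(P[np.abs(P[:,2])<.012][:,2]))
    T=P[np.abs(P[:,2]-.036)<.005]
    def q(v,X): 
        c,s=np.cos(v[2]),np.sin(v[2]); d=X[:,:2]-v[:2]
        return d@[c,s],d@[-s,c]
    def off(v):      # distance from rail centre line, signed
        x,y=q(v,T); cy=np.where(x>-30e-3,.049,.049+np.tan(np.radians(17))*(-.03-x))
        r=np.abs(y)-cy; return np.where((x>.31)|(x<-.11),.02,r)
    v=np.array([.585,-.02,np.pi/2-.05])
    for _ in range(2): v=least_squares(off,v,loss="soft_l1",f_scale=.003).x
    x,y=q(v,T); k=np.abs(off(v))<.009
    print("n",k.sum(),"rms",off(v)[k].std(),"x range",np.percentile(x[k],[.5,99.5]))
    xs,ys=q(v,P); m=(np.abs(ys)<.03)
    for a in np.arange(-.02,.3,.01):
        b=m&(xs>a)&(xs<a+.01)
        if b.sum()>5: print(round(a+.005,3),round(np.median(P[b,2])*1e3,1),end="; ")
    print(); return v
E
python3 - <<'E'
from fit import *
for f in("w1","t1"): 
    v=rackfit(np.load(f+".npz")["W"]); print(f,v)
W=np.load("t1.npz")["W"].reshape(-1,3); m=(np.abs(W[:,0]-.45)<.1)&(np.abs(W[:,1]+.33)<.1)
for lo,hi in((.045,.055),(.074,.086)):
    T=W[m&(W[:,2]>lo)&(W[:,2]<hi)][:,:2].astype(np.float32); print(len(T),cv2.minAreaRect(T))
E
```

```text
table z -9.880094267472576e-05
n 5977 rms 0.003571781041002729 x range [-0.08098063  0.2952124 ]
-0.015 -0.2; -0.005 -0.2; 0.005 1.7; 0.015 4.1; 0.025 6.1; 0.035 8.3; 0.045 10.7; 0.055 12.8; 0.065 15.2; 0.075 17.5; 0.085 19.8; 0.095 22.5; 0.105 388.1; 0.115 384.6; 0.125 392.4; 0.135 22.7; 0.145 21.8; 0.155 21.7; 0.165 13.8; 0.175 13.8; 0.185 13.9; 0.195 13.9; 0.205 13.9; 0.215 13.9; 0.225 14.0; 0.235 14.1; 0.245 32.2; 0.255 49.0; 0.265 51.0; 0.275 59.8; 0.285 41.2; 0.295 -0.1; 
w1 [ 0.56500036 -0.0496989   1.48634245]
table z -0.0004960472249596167
n 998 rms 0.003646638133118091 x range [-0.08495265  0.25603798]
-0.015 -0.6; -0.005 -0.9; 0.005 1.2; 0.015 3.8; 0.025 5.2; 0.035 7.5; 0.045 10.4; 0.055 12.9; 0.065 14.5; 0.075 16.8; 0.085 19.0; 0.095 21.3; 
t1 [ 0.56375066 -0.04967939  1.4895857 ]
1442 ((0.4461134076118469, -0.3400268256664276), (0.09111522883176804, 0.0814012810587883), 55.54014587402344)
151 ((0.4464428424835205, -0.34015053510665894), (0.049573637545108795, 0.013484378345310688), 54.62059783935547)
```

```bash
cat >> h.py <<'E'
RX,RY,RA=0.5644,-0.0497,1.488
def rk(x,y=0.,z=0.):
    c,s=np.cos(RA),np.sin(RA); return [RX+c*x-s*y,RY+s*x+c*y,z]
def inrack(p):
    c,s=np.cos(RA),np.sin(RA); d=np.asarray(p)[:2]-[RX,RY]; return [c*d[0]+s*d[1],-s*d[0]+c*d[1],p[2]]
E
python3 - <<'E'
from h import *
a=np.radians(55.1)-np.pi/2; t=[.4463,-.3402]
manip.set_gripper(.5)
manip.move_ptp([*t,.16],down(a))
manip.move_l([*t,.055])
print("pre-close f",manip.current_force())
manip.set_gripper(0.,50)
print("w",manip.current_grip_width(),manip.current_grip_force())
manip.move_l([*t,.12])
print("lifted f",manip.current_force(),manip.current_grip_width())
manip.move_l(rk(-.056,0,.12),down(RA-np.pi/2),.2)
W,p=cloud("top","held"); print(manip.current_time(), manip.current_ee_pos())
m=(np.abs(W[...,0]-.56)<.12)&(np.abs(W[...,1]+.105)<.12)&(W[...,2]>.1)&(W[...,2]<.125)
T=W[m][:,:2].astype(np.float32); print(len(T),cv2.minAreaRect(T))
E
```

```text
pre-close f [-0.46310215 -0.51691742  0.1891585 ]
w 0.1275110675078612 53.1133496761322
lifted f [-0.20784632  0.46982238 -5.37786472] 0.13232923782692593
8.6667 [ 0.55946235 -0.10626833  0.11997152]
0 ((0.0, 0.0), (0.0, 0.0), 0.0)
```

```bash
python3 - <<'E'
from h import *
manip.move_l(rk(-.056,0,.0555),max_speed=.08)
print("f down",manip.current_force())
manip.set_gripper(.45)
manip.move_l(rk(-.056,0,.13))
manip.move_l(rk(-.20,0,.2),max_speed=.25)
manip.set_gripper(0.,20)
W,p=cloud("top","placed"); print(manip.current_time())
W2,_=cloud("wrist","placedw")
for W in (W,W2):
  m=(np.abs(W[...,0]-.56)<.1)&(np.abs(W[...,1]+.105)<.1)&(W[...,2]>.045)&(W[...,2]<.056)
  T=W[m][:,:2].astype(np.float32); r=cv2.minAreaRect(T); print(len(T),r,inrack([*r[0],0]),np.degrees(RA))
E
```

```text
f down [-2.07979788  0.60109548 -0.71257563]
11.9417
1651 ((0.5550652742385864, -0.08069030940532684), (0.13647499680519104, 0.20193052291870117), 84.5003890991211) [np.float64(-0.03165614545805115), np.float64(0.00673979501301007), 0] 85.2561199154665
9330 ((0.5589155554771423, -0.11640626192092896), (0.06805901974439621, 0.08028899133205414), 85.49303436279297) [np.float64(-0.06693132228770338), np.float64(-5.106865441016888e-05), 0] 85.2561199154665
```

View pics/placedw.png

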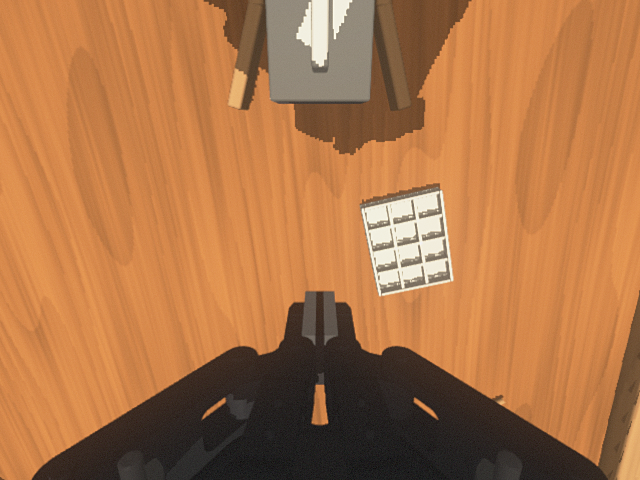

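The tub stands flat, centred between the rails (rear end at about (320,101)), rack x ≈ -0.056, aligned to within 0.3°. I'll push with the tool tilted 15°, so that only the fingertip touches the rear face, watching the force at every step.

```bash
cat >> h.py <<'E'
from scipy.spatial.transform import Rotation
TILT=np.radians(15)
ry=np.array([-np.sin(RA),np.cos(RA),0])
def tilted(t=TILT):  # tip leads up the ramp
    Ms=[Rotation.from_rotvec(s*t*ry).as_matrix()@down(RA-np.pi/2) for s in(1,-1)]
    return max(Ms,key=lambda M:M[:,2]@[np.cos(RA),np.sin(RA),0])
def fx(): 
    f=np.array(manip.current_force()); return -f@[np.cos(RA),np.sin(RA),0], f[2]
def surf(xr): return float(np.interp(xr,[0,.105,.14],[0,.024,.0225]))
def at(xr,dz=0.): return rk(xr-.0106,0,.022+surf(xr)+dz)   # xr: contact face position along the rack
E
python3 - <<'E'
from h import *
M=tilted()
print(M.round(2),[manip.inverse_kinematics(at(x),M) is not None for x in np.arange(-.14,.19,.03)])
manip.move_ptp(at(-.14,.08),M); manip.move_l(at(-.14)); 
b=fx(); print("base",np.round(b,2),manip.current_time())
x=-.106; manip.move_l(at(x))
while x<.10:
    x+=.01; manip.move_l(at(x),max_speed=.05); f=fx()
    print(round(x,3),np.round(f,1),round(manip.current_time(),1),end="; ")
    if f[0]>14: break
cloud("scene","push1")
E
```

```text
[[ 0.08  1.    0.02]
 [ 0.96 -0.08  0.26]
 [ 0.26  0.   -0.97]] [True, True, True, True, True, True, True, True, True, True, True, True]
base [ 0.49 -0.94] 13.1833
-0.096 [-0.3  0.7] 13.9; -0.086 [-0.2  0.5] 14.3; -0.076 [0.2 0. ] 14.6; -0.066 [ 0.2 -0.5] 15.0; -0.056 [-0.1  0.4] 15.3; -0.046 [ 0.5 -0.7] 15.7; -0.036 [0.1 0.4] 16.0; -0.026 [-0.4 -0.2] 16.4; -0.016 [-0.1  0.5] 16.7; -0.006 [-0.8 -0.1] 17.1; 0.004 [ 0.5 -0. ] 17.4; 0.014 [ 0.1 -0.6] 17.8; 0.024 [0.4 0.7] 18.1; 0.034 [-0.5 -0.1] 18.5; 0.044 [ 0.6 -0.3] 18.8; 0.054 [-0.2  0.5] 19.2; 0.064 [-0.2  0.1] 19.6; 0.074 [0.7 1.2] 19.9; 0.084 [-0.6 -0.8] 20.3; 0.094 [-0.2  0.2] 20.6; 0.104 [-1.   0.5] 21.0;
```

View pics/push1.png

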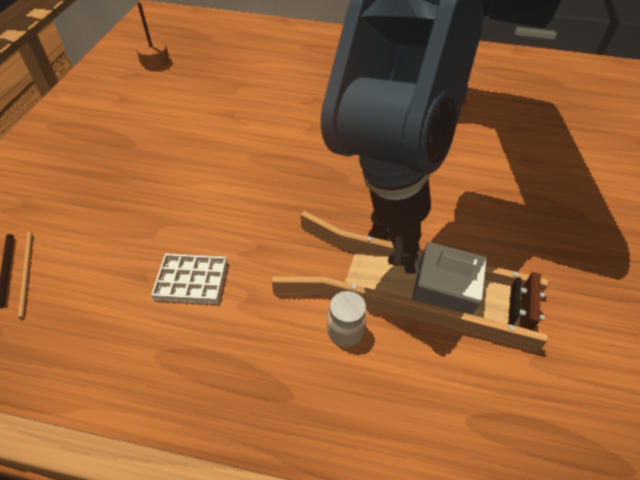

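The tub is on the ramp top at (452,277), and the tray and jar have not moved. At rest the friction hides the push force, so the pad's spring force is what I watch for.

```bash
cat > push2.py <<'E'
from h import *
def rd():
    v=[]
    for _ in range(4): v.append(fx()); manip.dwell(.02)
    return np.mean(v,0)
x=.104
while x<.185:
    x+=.004 if x<.143 else (.001 if x<.157 else .0005)
    manip.move_l(at(x),max_speed=.03); f=rd()
    print(round(x*1e3,1),np.round(f,1),end="; ")
    if f[0]>11: break
print(manip.current_time()); np.save("x.npy",x)
cloud("scene","push2")
E
python3 push2.py
```

```text
108.0 [-0.  -0.1]; 112.0 [ 0.6 -0.4]; 116.0 [ 0.3 -0. ]; 120.0 [-0.1 -0.5]; 124.0 [-0.1  0.3]; 128.0 [0.2 0.2]; 132.0 [-0.2 -0.1]; 136.0 [ 0.  -0.2]; 140.0 [-0.1 -0.3]; 144.0 [-0.1 -0.4]; 145.0 [ 0.2 -0.2]; 146.0 [0.7 0. ]; 147.0 [ 0.6 -0.5]; 148.0 [ 0.4 -0.1]; 149.0 [ 1.1 -0. ]; 150.0 [ 0.5 -0.3]; 151.0 [0.5 0.1]; 152.0 [ 0.2 -0.5]; 153.0 [ 0.3 -0.6]; 154.0 [ 0.6 -0.6]; 155.0 [ 0.4 -0. ]; 156.0 [ 1.1 -0.2]; 157.0 [ 2.  -0.7]; 157.5 [ 3.6 -1.9]; 158.0 [ 4.5 -1.9]; 158.5 [ 5.3 -1.9]; 159.0 [ 5.  -2.4]; 159.5 [ 5.7 -2.6]; 160.0 [ 6.8 -2.1]; 160.5 [ 6.8 -2.3]; 161.0 [ 7.9 -2.1]; 161.5 [ 8.1 -2.2]; 162.0 [ 8.9 -2.5]; 162.5 [ 9.4 -1.9]; 163.0 [10.  -2.2]; 163.5 [10.5 -2.2]; 164.0 [11.7 -2.1]; 33.0917
```

```bash
python3 - <<'E'
import cv2
a=cv2.imread("pics/push2.png")[200:380,300:580]; cv2.imwrite("pics/push2c.png",cv2.resize(a,None,fx=2.8,fy=2.8))
E
```

```text
(no output)
```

View pics/push2c.png

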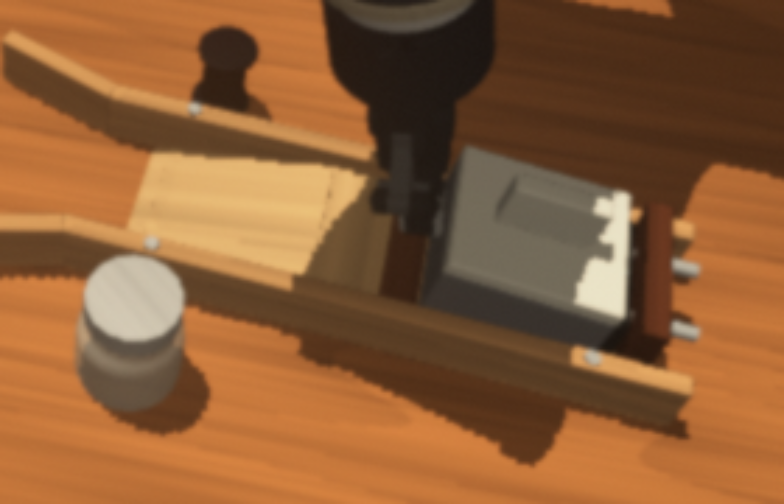

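The force rose about 1.5 N/mm from x=157 mm to 11.7 N at 164 mm, and the crop shows the tub at the pad with its trailing edge at the lip's far side (about (430,300)). Now I'll slide the fingers down 10 mm, then back off.

```bash
python3 - <<'E'
from h import *
x=float(np.load("x.npy"))
for dz in (-.0035,-.007,-.010):
    manip.move_l(at(x,dz),max_speed=.03); print(dz,np.round(fx(),1))
manip.dwell(.3); print(np.round(fx(),1))
for i in range(1,5): manip.move_l(at(x-.002*i,-.01)[:2]+[at(x,-.01)[2]],max_speed=.02); print(np.round(fx(),1),end=" ")
manip.move_l(rk(x-.06,0,.06)); manip.move_l(rk(.0,0,.22),down(RA-np.pi/2),.2)
W,p=cloud("wrist","end"); W2,_=cloud("scene","end2")
for W in(W,W2):
  P=W.reshape(-1,3); P=P[np.isfinite(P).all(1)]; q=np.array(inrack(P.T.copy())) if 0 else np.column_stack([(P[:,:2]-[RX,RY])@[np.cos(RA),np.sin(RA)],(P[:,:2]-[RX,RY])@ry[:2],P[:,2]])
  m=(np.abs(q[:,0]-.205)<.043)&(np.abs(q[:,1])<.038)&(np.abs(q[:,2]-.066)<.010)
  if m.sum()>50:
    A=np.column_stack([q[m][:,:2]-[.205,0],np.ones(m.sum())]); c=np.linalg.lstsq(A,q[m][:,2],rcond=None)[0]
    print(m.sum(),"lid slope",c[:2].round(3),"z",c[2].round(4),"x ends",np.percentile(q[m][:,0],[1,99]).round(4))
print(manip.current_time())
E
```

```text
-0.0035 [11.3 -3.1]
-0.007 [10.6 -4.1]
-0.01 [10.2 -0.9]
[11.1 -0.3]
[ 8.9 -1. ] [ 3.5 -0.1] [-0.2 -0.3] [-0.3  0.1] 1109 lid slope [ 0.001 -0.001] z 0.0637 x ends [0.1621 0.1687]
1976 lid slope [-0.002 -0.002] z 0.0648 x ends [0.1627 0.247 ]
36.9
```

View pics/end.png

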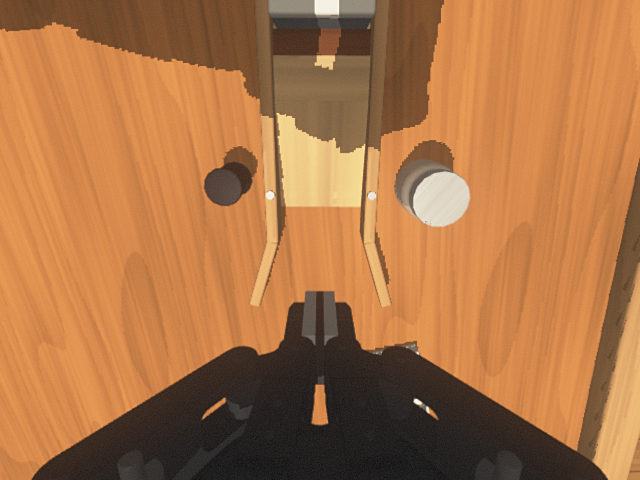

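The tub's rear edge (row ~25) lies behind the lip band. The lid is level at z = 64 mm, which puts the underside at 14 mm. The spool and jar are unmoved and the arm is clear, so I'm handing it in.

```bash
python3 -c "
from bench import manip
print(manip.sign_off())"
```

```text
the job is handed in; nothing more can be done
None
```

The tub sits flat in the pocket behind the lip, released and level, with the last force reading under 12 N. The spool, jar and tray look unmoved. I handed the job in at about 37 s; the hand-in returned no verdict.

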